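# Slide a circuit board home and pump up its vacuum hold-down

## Robot

A 7-joint arm with a two-finger parallel gripper is mounted at the origin on the work surface. World frame = base frame: x ahead of the robot, y to its left, z up, the work surface at z = 0. Lengths are in m, angles in rad, forces in N, time in s.
With the tool pointing down it reaches from about 0.4 to 0.9 m from the base axis. Payload 5.5 kg.
Tool frame: the origin (TCP) lies midway between the tips of the shut fingers; the grasp point (between the pads) lies bot.hold_point_z behind it (bot.hold_point_z is the distance from the TCP to the grasp point, in m); y points along the fingers, x is the direction in which the jaws open and shut, and the axes are right-handed (so a half turn about y gives the same grasp; the last joint's range is limited). The gripper opens to 85 mm and grips with 20 to 120 N. Pads are 22 mm wide; open, the fingers measure 114 mm over their backs; the gripper's body (76 mm by 85 mm) begins 54 mm behind the grasp point. The pads swing forward as they close: fully open they stand 13 mm farther back than shut.
Start: joints at [-0.968, 0.501, -0.427, 1.55, 0.221, 1.138, -0.21], TCP at [0.217, 0.613, 0.195] pointing down, gripper open.
Joint ranges: [-2.88, 2.88], [-0.31, 2.03], [-1.54, 1.56], [0.2, 2.42], [-1.41, 4.55], [0.19, 2.02], [-2.57, 2.57]. Speed limits (rad/s): [2.57, 2.57, 3.14, 3.14, 3.14, 3.14, 3.14].

## Interface

Orientations are given as [roll, pitch, yaw] about the fixed x, y, z axes, in that order (R = Rz(yaw) Ry(pitch) Rx(roll)).
In Python, from station import bot gives the robot as it stands.
- The arm moves only by the shell command python3 -m pendant 'ROWS' [OPENING] [FORCE]. ROWS is JSON, a list of rows, each a list of 6 numbers: the shift along the tool's x, y, z in mm, then the turn, a rotation vector about the tool's x, y, z in rad. In form: [[x, y, z, rx, ry, rz], ...]. A call has 1 to 12 rows; each row is the pose to reach, as a shift and turn from the pose commanded when the call began, along the tool's axes at that moment; what a row does not reach only later rows make up. A row lasts 1/8 s, in which the tool goes at most 62.5 mm and 10.7 degrees, less where a joint would pass 70% of its speed; a pose out of reach is approached as far as the arm can. A call with a gripper value outside its range is refused whole. OPENING is the opening, from 0 (shut) to 1 (fully open), set as the call begins (- or left out, the last holds). The fingers move at their own pace and stop on an object; FORCE is the grip in N (left out, the last holds). Time passes only in rows, so rows that repeat a pose let the fingers close. It gives the time, the measured TCP pose, the force and the opening at its end, in the units of the state.
- bot.state(): the state, without advancing time (a new reading comes with each control period).
- bot.get_image(name): name is "scene" or "top"; returns a dict with "img" (480x640x3 uint8, red, green, blue), "intrinsics" (3x3 intrinsics, pixels), "camera_from_world" (4x4, takes a point from world to camera coordinates). Camera axes: x right, y down, z forward; pixel columns grow to the right and rows downward; lengths in m; the calibration is good to about 2 mm. A picture is of the moment at which its call begins. There is no depth.
- bot.finish_job(): hands the job in, once; it reports no verdict.
The state is a dict: "t": time; "joint_pos": joint angles; "joint_vel": joint speeds; "joint_efforts": joint torques, N m; "tcp_pos": TCP position; "eef_rot": TCP orientation; "wrist_force": force on the tool from outside, world axes, zero at the start; "torque": the same for the moment, N m; "gripper_width": finger opening in m.
Only numpy, scipy, OpenCV 4.12 (cv2) and the standard library are available. Lean on these libraries where they do the work, as an engineer would, in place of code of your own. Each camera call takes 0.05 s, during which the arm holds its last target. There are 200 camera calls.

## Task

First push the circuit board along its guide rails until it sits home against the end stop of the vacuum station. Then pump the station's black plunger with the fingertips, in full strokes, until the red indicator pin stands fully out and its green foot shows, and leave the plunger sprung back up and the hand clear. Only push: do not lift or tilt the board, do not touch the pin, and leave the other things on the bench where they are.

Things in the scene. Friction and masses are not known exactly. Their poses are not given: they have to be found in the camera images.
- station: fixed vacuum board station, 220 (x) by 320 (y) mm; origin under its centre, on the bench. Own x points from its open front edge to the end stop. Left half (+y): grey bed, top 30 mm above the bench, two guide rails along x (inner faces at y 0 and 110 mm, 12 mm high). Right half: blue pump housing, y -160 to -40, top 50 mm up; plunger at x -20, y -100, pin at x 65, y -100 mm
- end_stop (a point): middle of the foot of the end stop's face, level with the bed, half-way between the rails: x 85, y 55 mm in the station's frame; the stop is an aluminium bar 126 mm wide and 16 mm high that looks back along the station's x
- board_center (a point): centre of the loose circuit board on its black carrier plate: 100 mm along the rails, 104 across, 10 thick, parts up to 22 mm high, 0.13 to 0.25 kg; this point is 5 mm above its underside, axes as the station's. It lies flat on the bed with 3 mm play to each rail, 40 to 60 mm short of the stop. Home = touching the stop: this point is then 35 mm ahead of the station's origin along station x
- plunger_top (a point): centre of the flat top of the pump plunger's round black knob, 46 mm across; 110 mm above the bench when up. It moves straight down
- plunger (a joint): plunger depth in m: 0 sprung fully up, 0.030 fully down. A spring pushes it up, about 5 N at the top and 12 N at the bottom, plus about 1.5 N while it lifts the pin. It springs back by itself within 0.5 s when let go
- pin_rise (a joint): how far the indicator pin has risen, in m: 0 fully in, 0.030 fully out. A ratchet lifts it on the down stroke by 6 mm for each full stroke (the first can give 2 to 9) and it stays there. Strokes of less than about 22 mm do not bring it fully out, and the plunger must come up to within 5 mm of its top between strokes. 0 to 10 mm at the start. Strokes after it is out do no harm
- pin_top (a point): top of the red indicator pin, 11 mm thick with a 14 mm head, on the blue housing; 59 mm above the bench when fully in, 89 mm when fully out, when the green foot of its shaft stands clear of the housing. Never to be touched
- pin: the red indicator pin itself; its origin is level with the housing top (50 mm above the bench) when it is fully in and rises with it
- meter: yellow hand multimeter lying on the bench, 160 x 78 x 40 mm; origin under its centre. Leave alone
- spool: aluminium wire spool standing on the bench, 56 mm across, 45 mm high; origin under its centre. Leave alone
- jar: amber jar with white cap, 48 mm across, 70 mm high; origin under its centre. Leave alone
- mug: blue mug, 80 mm across, 95 mm high, handle to its own +y; origin under its centre. Leave alone
- driver: screwdriver with orange handle lying to the right of the station; origin under its middle. Leave alone
- partbin: small grey parts bin 90 x 70 x 40 mm standing to the left of the station; origin under its centre. Leave alone
Things that resemble listed ones, but are neither listed nor needed, are in the scene too. Of the things that look like the part that bears board_center, the largest one is meant.

How it is judged:
By the outcome, as a careful person would: the job done as asked, in the order asked, and still so for the second after the job is handed in, with the robot touching nothing.
It also fails if it takes over 54 s, if anything falls off the work surface, if the arm or the gripper's body presses on something with over 40 N, if the wrist force passes 120 N, or if a joint passes its speed limit or range.

## Working session

There is one attempt and no reset: what is moved stays moved. The work goes in short steps, Python scripts to look and compute and a shell command to move; the robot and the scene stay as the last step left them, time stands still between calls to the robot, and variables do not carry over. Pictures are saved under pics/ and viewed, about 8 in all and at most 12, crops included, and the job is handed in when it is done.

```bash
mkdir -p pics
cat > h.py <<'E'
import numpy as np, cv2
from station import bot
def grab(n,f=None):
    d=bot.get_image(n)
    if f: cv2.imwrite('pics/'+f,d['img'][:,:,::-1])
    return d
def ray(d,u,v,z):
    K=np.array(d['intrinsics']);T=np.array(d['camera_from_world']);R=T[:3,:3];c=-R.T@T[:3,3]
    r=R.T@np.linalg.solve(K,[u,v,1.]);return c+r*(z-c[2])/r[2]
def proj(d,p):
    K=np.array(d['intrinsics']);T=np.array(d['camera_from_world']);q=K@(T[:3,:3]@np.array(p)+T[:3,3]);return q[:2]/q[2]
E
python3 - <<'E'
from h import *
for n in('scene','top'):
    d=grab(n,n+'1.png');T=np.array(d['camera_from_world']);print(n,-T[:3,:3].T@T[:3,3],d['intrinsics'])
print(bot.state(),bot.hold_point_z)
E
```

```text
scene [ 0.96018128 -0.7352116   0.69891785] [[462.47458412   0.         312.84413954]
 [  0.         462.47458412 243.74352807]
 [  0.           0.           1.        ]]
top [ 0.35276245 -0.01635156  1.10233639] [[454.03797533   0.         319.44943338]
 [  0.         454.03797533 239.37773598]
 [  0.           0.           1.        ]]
{'t': 0.1, 'joint_pos': array([-0.96779276,  0.50177087, -0.42679744,  1.55134898,  0.22080886,
        1.13831009, -0.2103226 ]), 'joint_vel': array([-0.00110878, -0.00150294, -0.00158248, -0.00240004,  0.00013954,
       -0.00025698, -0.00077559]), 'joint_efforts': array([-1.16137887e-02, -5.70816422e+01, -5.83883509e+00, -2.81748319e+01,
        1.03572261e-02,  5.60400207e-03,  9.08447419e-06]), 'tcp_pos': array([0.21645798, 0.61216114, 0.19415025]), 'eef_rot': array([-1.57074587,  0.00178191,  1.23101414]), 'wrist_force': array([-0.75109483, -0.23428018,  0.54934673]), 'torque': array([-0.04540307, -0.01669057,  0.02056329]), 'gripper_width': 0.08521120919699254} 0.0187
```

View pics/top1.png

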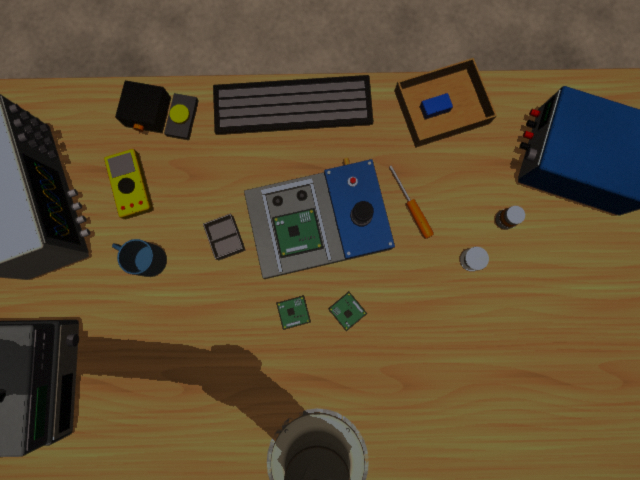

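View pics/scene1.png

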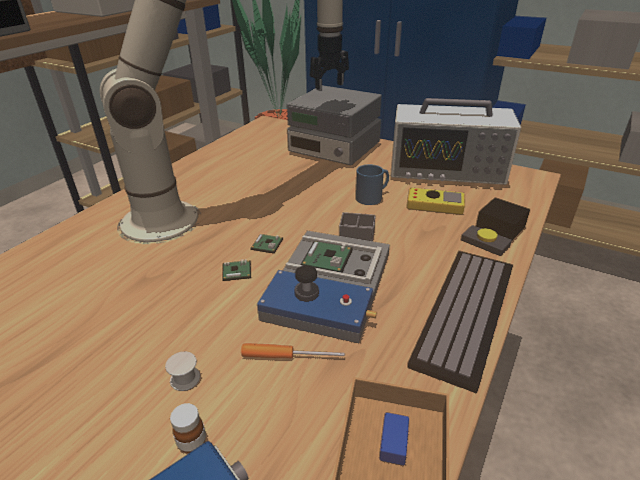

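The top view shows the station around (320,218), with the housing at (360,210), the knob at (362,213), the pin at (352,181) and the board at (297,233). The scene view agrees. The smaller green boards are decoys. Next I'll measure these points.

Run:
```python
from h import *
d=grab('top');im=d['img'];hsv=cv2.cvtColor(im,cv2.COLOR_RGB2HSV)
def big(m,roi):
    k=np.zeros_like(m);x0,y0,x1,y1=roi;k[y0:y1,x0:x1]=m[y0:y1,x0:x1]
    k=cv2.morphologyEx(k,cv2.MORPH_OPEN,np.ones((3,3)))
    c,_=cv2.findContours(k,cv2.RETR_EXTERNAL,cv2.CHAIN_APPROX_NONE);return max(c,key=cv2.contourArea)
b=big(cv2.inRange(hsv,(100,120,40),(125,255,255)),(315,150,405,270))
W=lambda c,z:np.array([ray(d,u,v,z)[:2] for u,v in c.reshape(-1,2)],np.float32)
r=cv2.minAreaRect(W(b,.05));p=cv2.boxPoints(r);print('housing',r,p)
g=big(cv2.inRange(hsv,(40,80,30),(90,255,255)),(265,195,330,265))
r=cv2.minAreaRect(W(g,.04));print('green',r)
k=big(cv2.inRange(hsv,(0,0,0),(179,255,50)),(345,195,380,230))
(c,rad)=cv2.minEnclosingCircle(k);print('knob',c,rad,ray(d,*c,.11))
cr=im[150:290,230:410];cv2.imwrite('pics/crop.png',cv2.resize(cr,None,fx=4.2,fy=4.2,interpolation=cv2.INTER_CUBIC)[:,:,::-1])
```

```text
housing ((0.5801001191139221, -0.1087053045630455), (0.21825774013996124, 0.11827391386032104), 12.380794525146484) [[ 0.46082968 -0.07434172]
 [ 0.4861886  -0.18986508]
 [ 0.69937056 -0.14306888]
 [ 0.67401165 -0.02754553]]
green ((0.5266427993774414, 0.03738928958773613), (0.09222331643104553, 0.09729216247797012), 10.97197437286377)
knob (361.6929931640625, 213.11402893066406) 12.778987884521484 [ 0.55490602 -0.11031878  0.11      ]
```

View pics/crop.png

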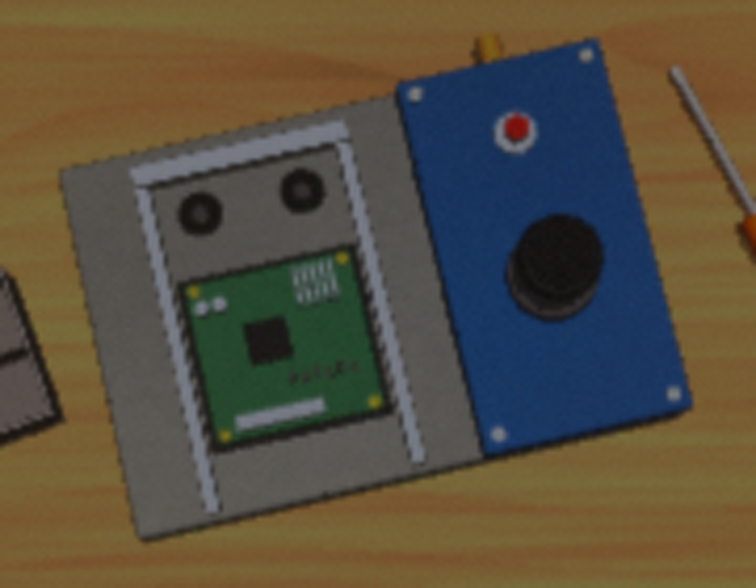

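The station is at (0.559,-0.011) with yaw 0.216. The board centre is at station x about -21 mm, so it is roughly 56 mm short of the stop. The crop agrees with this: the board lies between the rails with the stop at the far end. I'll go above the point behind it.

```bash
python3 -m pendant '[[0,-15,0,0,0,0],[-40,-20,-35,0,-0.05,0],[-86,-20,-76,0,-0.11,0],[-132,-20,-117,0,-0.17,0],[-178,-20,-158,0,-0.23,0],[-224,-20,-199,0,-0.29,0],[-270,-20,-240,0,-0.35,0],[-316,-20,-281,0,-0.41,0],[-362,-20,-322,0,-0.47,0],[-408,-20,-362,0,-0.53,0],[-450,-20,-397,0,-0.556,0],[-477,-20,-420,0,-0.556,0]]' 0.3 30; python3 -m pendant '[[0,0,0,0,0,0],[0,0,0,0,0,0]]'
```

```text
t: 1.65
tcp_pos: [0.4548, 0.0204, 0.2164]
eef_rot: [-1.573, 0.001, 1.785]
wrist_force: [-0.3, 0.8, 0.4]
gripper_width: 0.0259
t: 1.9
tcp_pos: [0.4537, 0.0241, 0.2157]
eef_rot: [-1.572, -0.001, 1.788]
wrist_force: [0.3, 0.8, -0.2]
gripper_width: 0.0253
```

```bash
python3 -m pendant '[[0,50,0,0,0,0],[0,100,0,0,0,0],[0,140,0,0,0,0],[0,165,0,0,0,0],[0,172,0,0,0,0],[0,172,0,0,0,0]]'
python3 - <<'E'
from h import *
d=grab('scene');im=d['img'][200:350,230:410];a=cv2.resize(im,None,fx=3.2,fy=3.2,interpolation=cv2.INTER_CUBIC)
cv2.imwrite('pics/s2.png',a[:,:,::-1])
E
```

```text
t: 2.65
tcp_pos: [0.4538, 0.0242, 0.0435]
eef_rot: [-1.571, -0.0, 1.789]
wrist_force: [0.9, 0.3, 0.6]
gripper_width: 0.0257
```

View pics/s2.png

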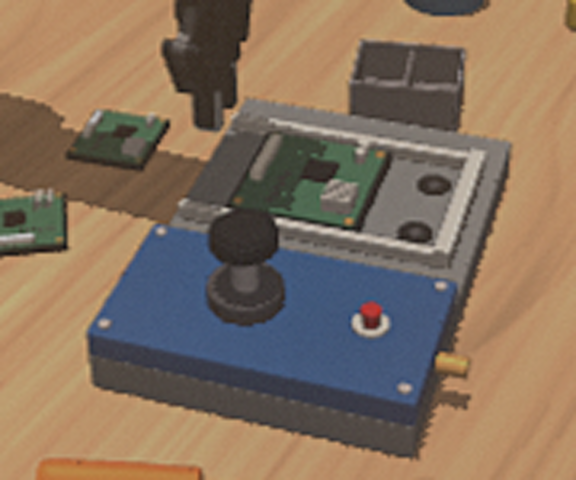

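Run:
```python
from h import *
s=bot.state();print(s['tcp_pos'],s['t'])
d=grab('scene','s3.png')
o=np.array([.5586,-.0110]);ex=np.array([.9767,.2144]);ey=np.array([-.2144,.9767])
f=lambda x,y,z:((proj(d,[*(o+x*ex+y*ey),z])-[230,200])*3.2).round()
print('tcp',((proj(d,s['tcp_pos'])-[230,200])*3.2).round())
for n,p in dict(plung=(-.02,-.1,.11),pin=(.065,-.1,.059),stop=(.085,.055,.03),board=(-.021,.055,.04),front=(-.11,.055,.03),h1=(-.11,-.16,.05),h2=(.11,-.16,.05)).items():print(n,f(*p))
d=grab('top','t3.png');im=d['img'][150:290,230:410]
cv2.imwrite('pics/t3c.png',cv2.resize(im,None,fx=4.2,fy=4.2,interpolation=cv2.INTER_CUBIC)[:,:,::-1]);print('tcp top',(proj(d,s['tcp_pos'])-[230,150])*4.2)
```

```text
[0.45439879 0.02397148 0.0439961 ] 2.7
tcp [218. 155.]
plung [241. 228.]
pin [368. 314.]
stop [449. 213.]
board [310. 177.]
front [198. 168.]
h1 [ 81. 331.]
h2 [414. 404.]
tcp top [306.91445576 470.12946879]
```

View pics/t3c.png

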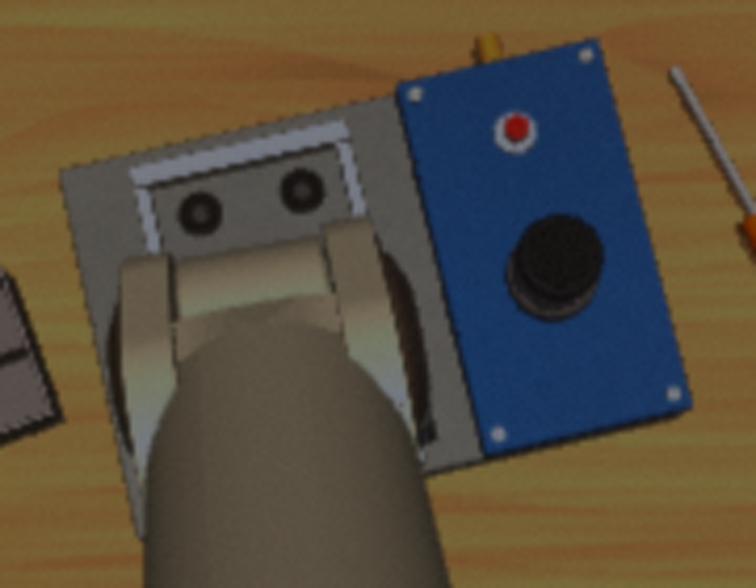

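Run:
```python
import cv2
a=cv2.imread('pics/s3.png')[185:275,270:360]
cv2.imwrite('pics/s3c.png',cv2.resize(cv2.convertScaleAbs(a,alpha=1.8,beta=20),None,fx=6,fy=6,interpolation=cv2.INTER_CUBIC))
```

```text
(no output)
```

View pics/s3c.png

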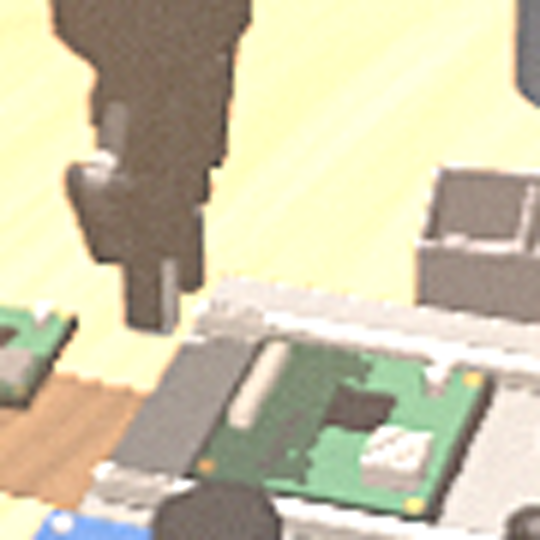

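Run:
```python
from h import *
d=grab('scene')
T=np.array([.4544,.0240]);tx=np.array([-.2144,.9767]);tz=-np.array([.9767,.2144])
for sx in(-.02,-.013,.013):
  for sz in (-.011,.011):
    print(sx,sz,[proj(d,[*(T+sx*tx+sz*tz),z]).round().tolist() for z in(.044,.055,.07)])
print([ray(d,295,240,z).round(3) for z in (.03,.044,.055,.07)])
```

```text
-0.02 -0.011 [[300.0, 254.0], [299.0, 250.0], [299.0, 245.0]]
-0.02 0.011 [[291.0, 252.0], [291.0, 249.0], [290.0, 244.0]]
-0.013 -0.011 [[301.0, 252.0], [300.0, 249.0], [300.0, 243.0]]
-0.013 0.011 [[292.0, 251.0], [292.0, 247.0], [291.0, 242.0]]
0.013 -0.011 [[304.0, 246.0], [304.0, 243.0], [304.0, 238.0]]
0.013 0.011 [[296.0, 245.0], [295.0, 241.0], [295.0, 236.0]]
[array([0.417, 0.068, 0.03 ]), array([0.428, 0.051, 0.044]), array([0.437, 0.038, 0.055]), array([0.45, 0.02, 0.07])]
```

Run:
```python
from h import *
d=grab('scene')
T=np.array([.2165,.612]);tx=np.array([.333,.943])
for s in(-.05,0,.05): print([proj(d,[*(T+s*tx),z]).round().tolist() for z in(.195,.208,.23)])
a=cv2.imread('pics/scene1.png')[50:110,290:370]
b=cv2.resize(cv2.convertScaleAbs(a,alpha=1.8,beta=20),None,fx=6,fy=6,interpolation=cv2.INTER_CUBIC)
cv2.imwrite('pics/s0c.png',b)
```

```text
[[318.0, 105.0], [318.0, 101.0], [318.0, 95.0]]
[[329.0, 102.0], [329.0, 98.0], [329.0, 91.0]]
[[340.0, 99.0], [341.0, 95.0], [341.0, 88.0]]
```

View pics/s0c.png

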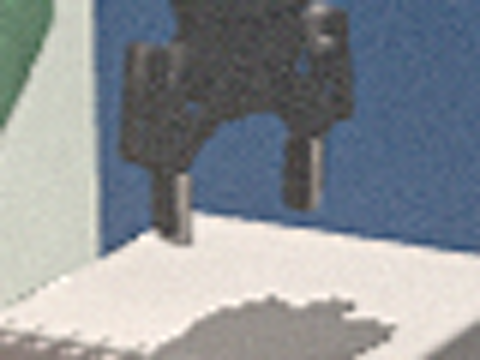

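The start picture and the current one both show the fingertips about 30 mm higher than the reported TCP implies: 10 px at the start and 13 px now, with matching columns. I'll feel for the bed instead of trusting either figure.

```bash
python3 -m pendant '[[0,4,0,0,0,0],[0,8,0,0,0,0],[0,10,0,0,0,0],[0,10,0,0,0,0]]'; python3 -m pendant '[[0,2,0,0,0,0],[0,2,0,0,0,0]]';  python3 -m pendant '[[0,2,0,0,0,0],[0,2,0,0,0,0]]'
```

```text
t: 3.4
tcp_pos: [0.4533, 0.0231, 0.0328]
eef_rot: [-1.57, -0.0, 1.787]
wrist_force: [-0.6, 0.6, -0.5]
gripper_width: 0.0255
t: 3.65
tcp_pos: [0.4535, 0.0231, 0.031]
eef_rot: [-1.571, -0.0, 1.787]
wrist_force: [0.3, -0.3, 0.4]
gripper_width: 0.0255
t: 3.9
tcp_pos: [0.4535, 0.0231, 0.029]
eef_rot: [-1.571, -0.0, 1.787]
wrist_force: [-0.6, 0.4, 0.3]
gripper_width: 0.0257
```

```bash
for i in 1 2; do python3 -m pendant '[[0,2,0,0,0,0],[0,2,0,0,0,0]]' | grep -E 'tcp|force'; done; python3 -m pendant '[[0,2,0,0,0,0],[0,4,0,0,0,0],[0,4,0,0,0,0]]'| grep -E 'tcp|force'
```

```text
tcp_pos: [0.4535, 0.0231, 0.0269]
wrist_force: [-0.0, 0.2, 0.0]
tcp_pos: [0.4535, 0.0231, 0.0249]
wrist_force: [-0.9, -0.4, 1.2]
tcp_pos: [0.4534, 0.0231, 0.0209]
wrist_force: [-0.3, -0.6, 0.6]
```

```bash
python3 -m pendant '[[0,3,0,0,0,0],[0,6,0,0,0,0],[0,8,0,0,0,0],[0,8,0,0,0,0]]' | grep -E 'tcp|force'; for i in 1 2 ; do python3 -m pendant '[[0,2,0,0,0,0],[0,2,0,0,0,0]]' | grep -E 'tcp|force'; done
python3 - <<'E'
from h import *
a=grab('scene')['img'][185:275,270:360]
cv2.imwrite('pics/s4c.png',cv2.resize(cv2.convertScaleAbs(a,alpha=1.8,beta=20),None,fx=6,fy=6,interpolation=cv2.INTER_CUBIC)[:,:,::-1])
E
```

```text
tcp_pos: [0.4534, 0.0231, 0.0129]
wrist_force: [0.4, -0.8, -0.0]
tcp_pos: [0.4535, 0.0231, 0.011]
wrist_force: [-0.3, -0.5, -0.6]
tcp_pos: [0.4535, 0.0231, 0.009]
wrist_force: [1.0, -0.0, -0.0]
```

View pics/s4c.png

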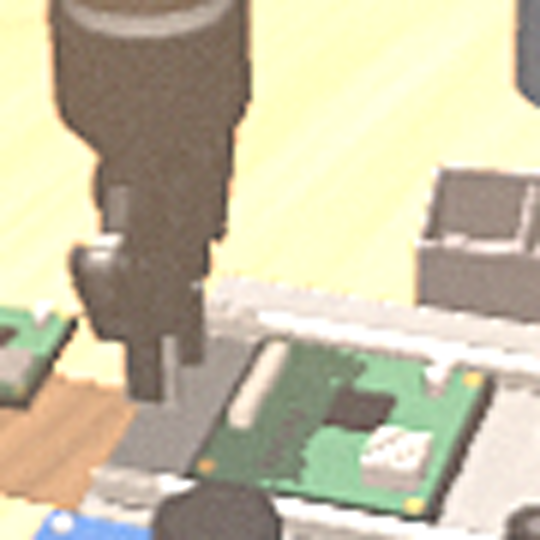

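The near fingertip is at crop (150,402), pixel (295,252), which puts it about 44 mm up with the TCP reading 9 mm. It is over the bed behind the board. I'll carry on down until it touches.

```bash
for i in 1 2 3 ; do python3 -m pendant '[[0,2,0,0,0,0],[0,2,0,0,0,0]]' | grep -E 'tcp|force'; done; python3 -m pendant '[[0,1.5,0,0,0,0],[0,1.5,0,0,0,0]]' | grep -E 'tcp|force'
```

```text
tcp_pos: [0.4535, 0.0231, 0.0069]
wrist_force: [0.4, -0.2, -0.6]
tcp_pos: [0.4535, 0.0231, 0.0049]
wrist_force: [-1.1, 0.2, 0.5]
tcp_pos: [0.4535, 0.0231, 0.0029]
wrist_force: [0.5, 0.6, 0.5]
tcp_pos: [0.4535, 0.0231, 0.0015]
wrist_force: [0.2, -0.1, -0.2]
```

```bash
for i in 1 2 3 ; do python3 -m pendant '[[0,1.5,0,0,0,0],[0,1.5,0,0,0,0]]' | grep -E 'tcp|force'; done
```

```text
tcp_pos: [0.4535, 0.0232, -0.0]
wrist_force: [-0.3, 0.3, -0.8]
tcp_pos: [0.4535, 0.0231, -0.0015]
wrist_force: [-0.2, 1.2, -0.8]
tcp_pos: [0.4535, 0.0231, -0.003]
wrist_force: [0.3, 0.4, -0.4]
```

```bash
for i in 1 2 3; do python3 -m pendant '[[0,1,0,0,0,0],[0,1,0,0,0,0]]' | grep -E 'tcp|force'; done
```

```text
tcp_pos: [0.4535, 0.0231, -0.004]
wrist_force: [-0.7, -0.7, -0.7]
tcp_pos: [0.4536, 0.0231, -0.005]
wrist_force: [0.7, -0.3, -0.0]
tcp_pos: [0.4536, 0.0231, -0.006]
wrist_force: [-0.1, -0.1, 0.1]
```

```bash
for i in 1 2 3; do python3 -m pendant '[[0,1,0,0,0,0],[0,1,0,0,0,0]]' | grep -E 'tcp|force'; done
```

```text
tcp_pos: [0.4537, 0.0231, -0.0063]
wrist_force: [-2.7, -0.7, 9.3]
tcp_pos: [0.4537, 0.0231, -0.0063]
wrist_force: [-6.6, 0.1, 21.2]
tcp_pos: [0.4537, 0.0232, -0.0064]
wrist_force: [-9.7, -1.2, 35.3]
```

Contact with the bed comes at TCP z = -6.3 mm, so the fingers are 36 mm "shorter" than reported. I'll raise to about 3 mm above the bed and push.

```bash
python3 -m pendant '[[0,-3,0,0,0,0],[0,-5.7,0,0,0,0],[0,-5.7,0,0,0,0]]' | grep -E 'tcp|force'; python3 -m pendant '[[0,0,-4,0,0,0],[0,0,-8,0,0,0],[0,0,-12,0,0,0],[0,0,-16,0,0,0],[0,0,-20,0,0,0],[0,0,-24,0,0,0],[0,0,-28,0,0,0],[0,0,-32,0,0,0],[0,0,-36,0,0,0],[0,0,-40,0,0,0],[0,0,-40,0,0,0]]'
python3 - <<'E'
from h import *
a=grab('scene')['img'][185:285,270:390]
cv2.imwrite('pics/s5c.png',cv2.resize(cv2.convertScaleAbs(a,alpha=1.8,beta=20),None,fx=5,fy=5,interpolation=cv2.INTER_CUBIC)[:,:,::-1])
E
```

```text
tcp_pos: [0.4537, 0.0231, -0.0032]
wrist_force: [-0.1, 0.3, -0.5]
t: 10.82
tcp_pos: [0.4935, 0.0319, -0.0031]
eef_rot: [-1.572, -0.0, 1.787]
wrist_force: [2.0, -0.6, -0.2]
gripper_width: 0.0254
```

View pics/s5c.png

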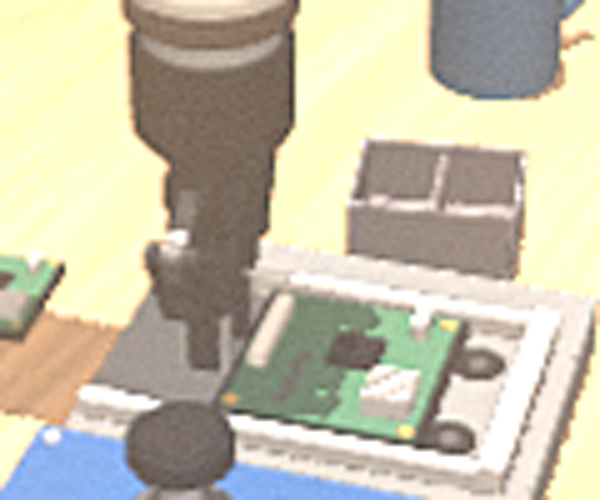

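The board is sliding flat, and its front edge has just reached the suction cups at crop (480,360). I'll continue to the stop.

```bash
python3 -m pendant '[[0,0,-4,0,0,0],[0,0,-8,0,0,0],[0,0,-12,0,0,0],[0,0,-16,0,0,0],[0,0,-20,0,0,0],[0,0,-23,0,0,0],[0,0,-23,0,0,0]]'| grep -E 'tcp|force'; for i in 1 2 3 4; do python3 -m pendant '[[0,0,-2,0,0,0],[0,0,-2,0,0,0]]'| grep -E 'tcp|force'; done
```

```text
tcp_pos: [0.516, 0.0369, -0.0032]
wrist_force: [-1.1, -0.7, 0.3]
tcp_pos: [0.517, 0.0371, -0.0033]
wrist_force: [-1.5, 0.3, 1.7]
tcp_pos: [0.5196, 0.0376, -0.0032]
wrist_force: [-0.4, -0.1, -0.9]
tcp_pos: [0.5215, 0.0381, -0.0032]
wrist_force: [-1.3, -0.3, -0.3]
tcp_pos: [0.5226, 0.0384, -0.0033]
wrist_force: [-2.0, -0.5, 1.8]
```

```bash
for i in 1 2 3; do python3 -m pendant '[[0,0,-1.5,0,0,0],[0,0,-1.5,0,0,0]]'| grep -E 'tcp|force'; done
```

```text
tcp_pos: [0.5226, 0.0383, -0.0034]
wrist_force: [-6.2, -2.0, 5.1]
tcp_pos: [0.5225, 0.0383, -0.0036]
wrist_force: [-9.7, -1.0, 7.9]
tcp_pos: [0.5225, 0.0383, -0.0039]
wrist_force: [-11.9, -2.0, 10.2]
```

The board is home: it hit a firm stop at 12 N with no further motion. I'll back off, lift and shut the fingers.

```bash
python3 -m pendant '[[0,0,5,0,0,0],[0,0,12,0,0,0],[0,0,20,0,0,0],[0,-40,20,0,0,0],[0,-90,20,0,0,0],[0,-130,20,0,0,0],[0,-150,20,0,0,0],[0,-150,20,0,0,0]]' 0.3; python3 -m pendant '[[0,0,0,0,0,0],[0,0,0,0,0,0]]' 0
python3 - <<'E'
from h import *
s=bot.state();y=s['eef_rot'][2];d=np.array([.560,-.1125])-s['tcp_pos'][:2]
print(s['tcp_pos'],'x',d@[np.cos(y),np.sin(y)],'z',d@[-np.sin(y),np.cos(y)])
d=grab('scene','s6.png');a=d['img'][185:335,230:410]
cv2.imwrite('pics/s6c.png',cv2.resize(cv2.convertScaleAbs(a,alpha=1.5,beta=10),None,fx=4,fy=4,interpolation=cv2.INTER_CUBIC)[:,:,::-1])
E
```

```text
t: 14.5
tcp_pos: [0.5094, 0.0352, 0.1485]
eef_rot: [-1.575, 0.001, 1.787]
wrist_force: [-0.1, 0.9, -0.2]
gripper_width: 0.0257
t: 14.75
tcp_pos: [0.5068, 0.0349, 0.1454]
eef_rot: [-1.568, -0.0, 1.787]
wrist_force: [0.6, -0.8, 0.2]
gripper_width: -0.0002
[0.50677708 0.03491867 0.14537757] x -0.15540640379963314 z -0.020341895999970345
```

View pics/s6c.png

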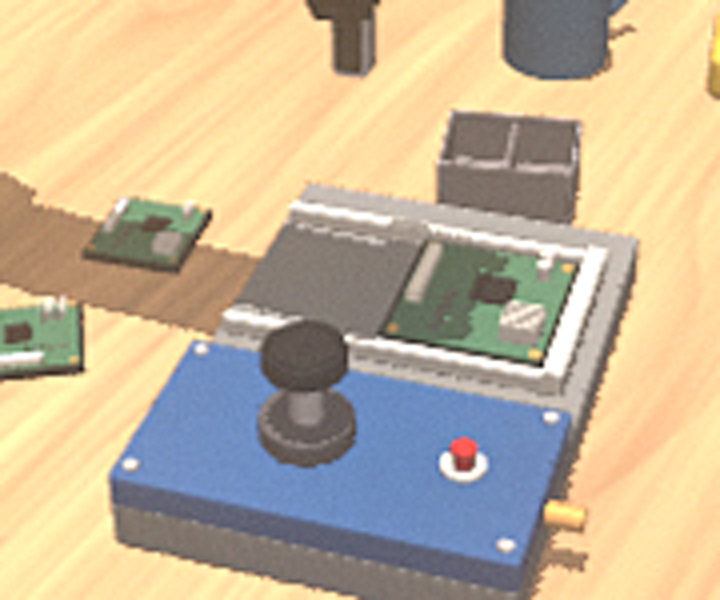

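The board sits against the stop along its whole front edge, crop (545,375) to (600,250). Next is the plunger.

```bash
python3 -m pendant '[[-40,0,-5,0,0,0],[-90,0,-12,0,0,0],[-135,0,-17,0,0,0],[-155,0,-20,0,0,0],[-155,0,-20,0,0,0],[-155,25,-20,0,0,0],[-155,50,-20,0,0,0],[-155,56,-20,0,0,0],[-155,56,-20,0,0,0]]'
python3 - <<'E'
from h import *
d=grab('scene');a=d['img'][185:335,230:410]
cv2.imwrite('pics/s7c.png',cv2.resize(cv2.convertScaleAbs(a,alpha=1.5,beta=10),None,fx=4,fy=4,interpolation=cv2.INTER_CUBIC)[:,:,::-1])
E
```

```text
t: 15.92
tcp_pos: [0.5604, -0.1104, 0.0907]
eef_rot: [-1.57, -0.001, 1.789]
wrist_force: [0.0, -0.5, -1.4]
gripper_width: -0.0002
```

View pics/s7c.png

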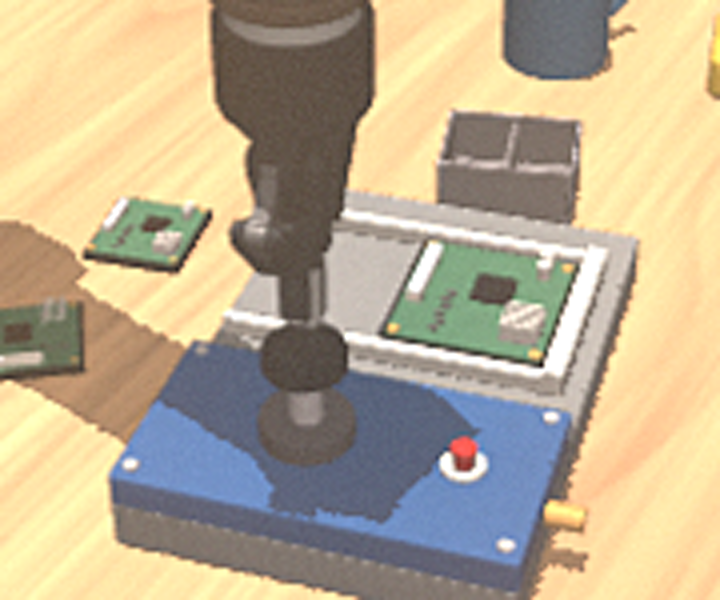

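The shut fingertips are centred just above the knob at crop (303,320). I'll feel for the top.

```bash
for i in 1 2 3 4; do python3 -m pendant '[[0,2,0,0,0,0],[0,4,0,0,0,0],[0,4,0,0,0,0]]'| grep -E 'tcp|force'; done
```

```text
tcp_pos: [0.5606, -0.1121, 0.0869]
wrist_force: [0.2, 0.3, 0.1]
tcp_pos: [0.5604, -0.112, 0.0825]
wrist_force: [-0.0, 0.0, 0.1]
tcp_pos: [0.5604, -0.112, 0.0785]
wrist_force: [-0.0, -0.4, 0.0]
tcp_pos: [0.5604, -0.112, 0.0745]
wrist_force: [-0.1, -0.7, 0.2]
```

```bash
for i in 1 2 3; do python3 -m pendant '[[0,2,0,0,0,0],[0,2,0,0,0,0]]'| grep -E 'tcp|force'; done;  python3 -m pendant '[[0,5,0,0,0,0],[0,10,0,0,0,0],[0,14,0,0,0,0],[0,14,0,0,0,0]]'| grep -E 'tcp|force'
```

```text
tcp_pos: [0.5608, -0.1121, 0.0731]
wrist_force: [-2.4, 0.5, 4.3]
tcp_pos: [0.5608, -0.1121, 0.071]
wrist_force: [-1.3, -0.0, 3.8]
tcp_pos: [0.5608, -0.1121, 0.069]
wrist_force: [-1.4, 0.6, 5.2]
tcp_pos: [0.5608, -0.1121, 0.0554]
wrist_force: [-2.9, 0.7, 10.0]
```

```bash
python3 -m pendant '[[0,4,0,0,0,0],[0,8,0,0,0,0],[0,10,0,0,0,0],[0,10,0,0,0,0]]'| grep -E 'tcp|force'; for i in 1 2; do python3 -m pendant '[[0,1.5,0,0,0,0],[0,1.5,0,0,0,0]]'| grep -E 'tcp|force';done
cat > pin.py <<'E'
from h import *
d=grab('scene');hsv=cv2.cvtColor(d['img'],cv2.COLOR_RGB2HSV)
# pin region below (330..365, 250..315)
R=(slice(255,318),slice(330,362))
h=hsv[R];red=((h[...,0]<8)|(h[...,0]>172))&(h[...,1]>130)&(h[...,2]>60)
gr=(h[...,0]>40)&(h[...,0]<85)&(h[...,1]>90)&(h[...,2]>40)
ys,xs=np.nonzero(red);v=ys.min()+255;print('red rows',v,ys.max()+255,'cols',xs.min()+330,xs.max()+330,'green px',gr.sum(), 'green rows',(np.nonzero(gr)[0]+255)[[0,-1]] if gr.sum() else '')
p=[.5586+.065*.9767+.1*.2144,-.011+.065*.2144-.0977]
print('predict top rows',[(z,proj(d,[*p,z]).round(1).tolist()) for z in(.059,.065,.071,.077,.083,.089)],bot.state()['t'])
E
python3 pin.py
```

```text
tcp_pos: [0.5609, -0.1121, 0.0458]
wrist_force: [-3.2, 1.3, 12.4]
tcp_pos: [0.5609, -0.1121, 0.0444]
wrist_force: [-4.7, 0.5, 12.5]
tcp_pos: [0.561, -0.1121, 0.0439]
wrist_force: [-6.9, 2.1, 19.4]
red rows 292 302 cols 343 348 green px 0 green rows 
predict top rows [(0.059, [345.0, 298.2]), (0.065, [345.1, 296.0]), (0.071, [345.2, 293.8]), (0.077, [345.2, 291.6]), (0.083, [345.3, 289.3]), (0.089, [345.3, 287.1])] 19.775
```

The full stroke runs from TCP z 0.074 to 0.044, and the pin has risen. Now I'll repeat full strokes, returning to the top each time.

```bash
for i in 1 2 3; do python3 -m pendant '[[0,-10,0,0,0,0],[0,-20,0,0,0,0],[0,-30,0,0,0,0],[0,-34,0,0,0,0],[0,-34,0,0,0,0],[0,-34,0,0,0,0],[0,-25,0,0,0,0],[0,-15,0,0,0,0],[0,-7,0,0,0,0],[0,-2,0,0,0,0],[0,0,0,0,0,0],[0,0,0,0,0,0]]'| grep -E 'tcp|force'; python3 pin.py | head -1; done
```

```text
tcp_pos: [0.561, -0.1121, 0.0438]
wrist_force: [-6.8, 1.9, 22.3]
red rows 290 301 cols 343 348 green px 0 green rows 
tcp_pos: [0.561, -0.1121, 0.0438]
wrist_force: [-6.9, 0.9, 21.7]
red rows 288 301 cols 343 348 green px 0 green rows 
tcp_pos: [0.561, -0.1121, 0.0438]
wrist_force: [-7.5, 1.3, 22.1]
red rows 286 301 cols 343 348 green px 0 green rows
```

```bash
for i in 1 2 3; do python3 -m pendant '[[0,-10,0,0,0,0],[0,-20,0,0,0,0],[0,-30,0,0,0,0],[0,-34,0,0,0,0],[0,-34,0,0,0,0],[0,-34,0,0,0,0],[0,-25,0,0,0,0],[0,-15,0,0,0,0],[0,-7,0,0,0,0],[0,-2,0,0,0,0],[0,0,0,0,0,0],[0,0,0,0,0,0]]'| grep -E 'tcp|force'; python3 pin.py | head -1; done
```

```text
tcp_pos: [0.561, -0.1121, 0.0438]
wrist_force: [-7.2, 2.0, 21.9]
red rows 286 301 cols 343 348 green px 0 green rows 
tcp_pos: [0.561, -0.1121, 0.0438]
wrist_force: [-7.2, 1.1, 21.8]
red rows 286 301 cols 343 348 green px 0 green rows 
tcp_pos: [0.561, -0.1121, 0.0438]
wrist_force: [-7.8, 1.2, 23.0]
red rows 285 301 cols 343 348 green px 0 green rows
```

The pin top has levelled off at row 286 (row 287 is predicted for fully out). I'll lift clear, back off and take the final look.

```bash
python3 -m pendant '[[0,-10,0,0,0,0],[0,-20,0,0,0,0],[0,-32,0,0,0,0],[0,-50,0,0,0,0],[0,-90,0,0,0,0],[0,-130,0,0,0,0],[0,-150,20,0,0,0],[0,-160,60,0,0,0],[0,-160,90,0,0,0],[0,-160,100,0,0,0],[0,-160,100,0,0,0]]'; python3 pin.py
python3 - <<'E'
from h import *
d=grab('scene');a=d['img'];s=cv2.resize(cv2.convertScaleAbs(a[210:330,250:390],alpha=1.5,beta=10),(560,480),interpolation=cv2.INTER_CUBIC)
p=cv2.resize(a[278:310,328:364],(216,192),interpolation=cv2.INTER_NEAREST);t=grab('top')['img'][150:290,230:410];t=cv2.resize(t,(216,168))
o=np.zeros((480,776,3),np.uint8);o[:,:560]=s;o[:192,560:]=p;o[200:368,560:]=t
cv2.imwrite('pics/fin.png',o[:,:,::-1])
E
```

```text
t: 30.45
tcp_pos: [0.463, -0.1336, 0.202]
eef_rot: [-1.571, 0.0, 1.787]
wrist_force: [-1.2, -0.4, -0.6]
gripper_width: -0.0002
red rows 286 301 cols 343 348 green px 0 green rows 
predict top rows [(0.059, [345.0, 298.2]), (0.065, [345.1, 296.0]), (0.071, [345.2, 293.8]), (0.077, [345.2, 291.6]), (0.083, [345.3, 289.3]), (0.089, [345.3, 287.1])] 30.5
```

View pics/fin.png

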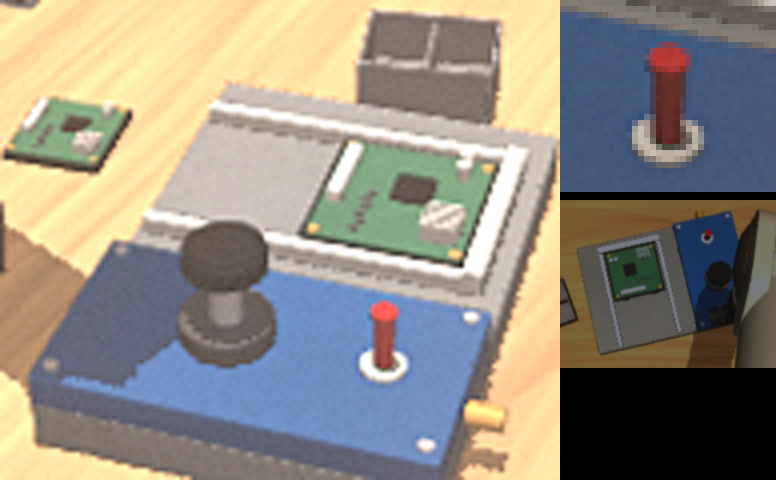

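The pin stands tall with dark green pixels at its foot, at (670,148) in the inset. The knob is up, the board is against the stop and the hand is clear, so I'm handing in.

```bash
python3 -c "
from station import bot
print(bot.finish_job())"
```

```text
the job is handed in; nothing more can be done
None
```

The job is done and handed in at about 30.5 s. The board is home against the end stop, and the red pin is fully out with the plunger sprung back up.

- **Board:** I pushed it flat along the rails with the fingertips low on the bed. It hit the stop firmly at about 12 N and moved no further. The last pictures show its front edge against the stop.
- **Pump:** I gave the plunger 7 full strokes, each the full 30 mm, with the fingers rising just clear of its top between strokes. The pin top stopped rising at image row 286 over the last strokes (287 is predicted for fully out).
- **Hand:** It is lifted and backed off, and touches nothing.

**Checks that disagreed:**
- **Fingertip height:** The fingertips were really about 36 mm higher than the reported tool position. Both the pictures and touching the bed and the knob showed this, so I found the heights by touch.
- **Green foot:** My colour mask for green counted no pixels. The enlarged last picture does show a few dark green pixels at the pin's foot.
- **Other objects:** I did not measure the other bench items again. Those in view in the last pictures looked undisturbed, and no force showed up where it wasn't expected.

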